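# Park the captive shield screw and open the cell shield

### The arm

A 6-joint arm with a two-finger parallel gripper is mounted at the origin on a cart in front of the work surface, level with it; the furniture and walls round the work are solid. World frame = base frame: x ahead of the robot, y to its left, z up, the work surface at z = 0. Lengths are in m, angles in rad, forces in N, time in s.
With the tool pointing down it reaches from about 0.275 to 0.725 m from the base axis. Payload 15.9 kg.
Tool frame: the origin (TCP) lies midway between the tips of the shut fingers; the grasp point (between the pads) lies 19 mm behind it (ctrl.pinch_z is the distance from the TCP to the grasp point, in m); z points along the fingers, x is the direction in which the jaws open and shut, and the axes are right-handed (so a half turn about z gives the same grasp; the last joint's range is limited). The gripper opens to 85 mm and grips with 20 to 120 N. Pads are 22 mm wide; open, the fingers measure 114 mm over their backs; the gripper's body (76 mm by 85 mm) begins 54 mm behind the grasp point. The pads swing forward as they close: fully open they stand 13 mm farther back than shut.
Start: joints at [1.348, 0.213, -0.034, 1.323, 0, 1.571], TCP at [0.11, 0.488, 0.231] pointing down, gripper open.
Joint ranges: [-2.98, 2.98], [-0.74, 1.72], [-1.14, 1.35], [-2.1, 2.04], [-1.57, 1.44], [-3.14, 3.14]. Speed limits (rad/s): [1.89, 1.89, 2.39, 2.57, 3.14, 3.14].

### API

Orientations are given as [roll, pitch, yaw] about the fixed x, y, z axes, in that order (R = Rz(yaw) Ry(pitch) Rx(roll)).
In Python, from bench import ctrl gives the robot as it stands.
- The arm moves only by the tool arm_command, never from a script. Its argument "plan" is a list of rows, each a list of 3 entries, a list of its own where there are three numbers: the shift along the tool's x, y, z in m, then the turn, a rotation vector about the tool's x, y, z in rad, then the opening in per cent of the stroke, from 0 (shut) to 100 (fully open). In form: [[[tx, ty, tz], [rx, ry, rz], grip], ...]. A call has exactly 8 rows; each row shifts and turns the pose as measured when the row begins, along the tool's axes as they then stand; what a row does not reach is not made up. A row lasts 1/12 s, in which the tool goes at most 41.7 mm and 7.16 degrees, less where a joint would pass 70% of its speed; a pose out of reach is approached as far as the arm can. A call with a gripper value outside its range is refused whole. The fingers move at their own pace and stop on an object; "squeeze" is the grip in N (left out, the last holds). Time passes only in rows, so rows that do not move let the fingers close, or fill a call up. It gives the time, the measured TCP pose, the force and the opening at its end, in the units of the state.
- ctrl.read_state(): the state, without advancing time (a new reading comes with each control period).
- ctrl.snapshot(name): name is "side" or "top" or "wrist"; returns the picture (420x560x3 uint8, red, green, blue); there is no depth.
- ctrl.camera_params(name): a dict with "K" (3x3 intrinsics, pixels), "R" (3x3) and "t" (3): a world point X has camera coordinates R X + t. Camera axes: x right, y down, z forward; pixel columns grow to the right and rows downward; lengths in m; the calibration is good to about 2 mm. A picture is of the moment at which its call begins: read the wrist's pose just before it. camera_params takes no time and is no camera call; for the wrist camera it gives the pose at the moment of the call.
- ctrl.hand_in(): hands the job in, once; it reports no verdict.
Trained networks look in the newest picture that a camera, given by its name, has taken for a name from the list of things; names that differ only in an ending like _2 or _b are one class to them, and where a whole thing is asked for, a point or a joint stands for the part that bears it (a point fixed in the world has none). Each returns a list of dicts, best first, with "score" (0 to 1); they miss things now and then, are a little off and sometimes report something else, mostly with a low value. They report only what shows in the picture. A call takes as long as a camera call.
- ctrl.search_frame(camera, thing): "xyz" ([x, y, z] in m, in the coordinates of the camera as it stood for that picture, good to about 4 mm: the middle of the surface that is visible of it).
The state is a dict: "time": time; "qpos": joint angles; "joint_vel": joint speeds; "tau": joint torques, N m; "tcp_pos": TCP position; "tcp_rot": TCP orientation; "force": force on the tool from outside, world axes, zero at the start; "moment": the same for the moment, N m; "width": opening from 0.0 (shut) to 1.0 (fully open).
Only numpy, scipy, OpenCV 4.12 (cv2) and the standard library are available. Lean on these libraries where they do the work, as an engineer would, in place of code of your own. Each camera call takes 0.05 s, during which the arm holds its last target. There are 200 camera calls.

### The job

Open the sliding shield of the small cell unit, which is held shut by a spring-loaded captive screw with a round black knob. Pull the knob up gently against its spring and turn it anticlockwise (seen from above) under that light pull until its thread catches, keep screwing it up until it stands at least 15 mm up and stays there when you let go, then slide the shield by its upright tab fully open. Do not force the thread, neither by pulling hard nor by turning against a block, and leave the glassware round the unit where it is.

Things in the scene. Friction and masses are not known exactly. Their poses are not given: they have to be found in the camera images.
- cell_unit: low white housing, 130 (x) x 250 (y) x 45 mm high, fixed, in a new place each time. Origin: centre of its underside; front at -x, length along y, z up; 'in the unit' means this frame. On top at (30, 80) mm a steel bridge 68 x 36 mm, top 68 mm high, with the threaded boss; the aluminium shield; rails up to 54 mm high
- boss: round steel boss, 30 mm diameter (35 at its foot), 68 to 103 mm above the bench, origin at its foot's centre. Hidden inside: a right-hand thread of three starts a third of a turn apart, rising 3.82 mm per rad anticlockwise (seen from above), 1.5 mm axial play, rubber-held, giving 0.3 N m per rad in turning. Over 20 N between boss and anything, screw lugs included, damages it
- screw_axis (a point): point on the screw's upright axis at the boss's rim, 103 mm high, (30, 80) mm in the unit. The screw has three even lugs at an unknown angle. Pulled straight up it stops under the thread after 4.3 mm (just past a start) to 12.3 mm, 3.82 mm more per rad anticlockwise, all +-3 mm by an unknown offset of the thread. Down, it turns freely, never catching; half up and not following, lugs hit a start
- knob_top (a point): centre of the knob's top. Knob: black ribbed cylinder, 34 mm diameter, 30 mm high, on the screw's axis; when down its top is 135, its underside 105 mm above the bench. The point rises with the screw but does not turn. No end stops in turning; turning takes 0.02 N m; over 0.06 under a pull of 3 N on the thread, a lug stands against a thread start: let down, turn 0.35 rad back, pull again
- screw_lift (a joint): screw lift in m: 0 down, tip locks the shield; over 0.013 clear; 0.022 upper stop. Spring plus weight 4.9 N at 0, 8 N at 0.022; it drops to 0 if let go before the thread caught. Kept within 1 mm of the thread's underside and turned anticlockwise (rising 3.82 mm per rad), it passes a start within a third of a turn, at 10.7 to 12.3 mm (+-3); from there the thread carries and holds it
- shield (a joint): opening of the shield in m: 0 = shut, 0.07 = fully open at its stop. It slides along the unit's -y and stays where it is left; friction about 1.5 N
- tab_top (a point): centre of the top edge of the shield's upright tab, 50 (x) x 10 (y) mm, 86 mm above the bench; the shield plate below it is 52 mm high. At (0, -50) mm in the unit when shut; moves with the shield, axes those of the unit
- sample_vial: small glass sample vial with black cap, 27 mm diameter, 56 mm high, loose on the bench in front of the unit; origin: centre of its underside. Not to be disturbed
- beaker: clear beaker, 72 mm diameter, 88 mm high, loose on the bench off the unit's +y end; origin: centre of its underside. Not to be disturbed
- dish: flat covered glass dish, 94 mm diameter, 17 mm high, loose on the bench in front of the unit; origin: centre of its underside. Not to be disturbed

How it is judged:
On the way, in this order (a step that is already met when the one before it is completed fails the run):
1. the screw is threaded up at least 15 mm and stays there with the fingers off it (value of joint screw_lift above 0.0145 m and contact force between the fingers and anything else below 0.3 N and value of joint shield below 0.01 m), for 0.2 s.
2. the shield is slid open (value of joint shield above 0.063 m), for 0.1 s.
At the end, for the whole second after the job is handed in: the screw stands threaded up, at least 14.5 mm above its lowest position, by itself, and the shield is open by at least 63 of its 70 mm (value of joint screw_lift above 0.0145 m and value of joint shield above 0.063 m); the robot touches nothing.
It fails at once if more than 20 N between the threaded boss and anything, the screw's lugs included (contact force between boss and anything else above 20 N).
It fails at once if the vial, the beaker or the dish is moved by more than 15 mm or tipped (distance of any of sample_vial, beaker, dish from where it was at the start of the episode above 0.015 m or angle between any of sample_vial, beaker's own z axis and vertical above 0.3 rad).
It also fails if it takes over 72 s, if anything falls off the work surface, if the arm or the gripper's body presses on something with over 40 N, if the wrist force passes 120 N, or if a joint passes its speed limit or range.

## Working session

There is one attempt and no reset: what is moved stays moved. The work goes in short steps, Python scripts to look and compute and a tool call to move; the robot and the scene stay as the last step left them, time stands still between calls to the robot, and variables do not carry over. Pictures are saved under pics/ and viewed, about 8 in all and at most 12, crops included, and the job is handed in when it is done.

Besides the shell and the picture viewer there is one more tool, called after "Emit:" by a JSON object that holds its "method" and its "body", one argument or row to a line. arm_command: Moves the arm, as the interface text tells. Its arguments: {"type":"object","properties":{"plan":{"type":"array","items":{"type":"array"}},"squeeze":{"type":"number"}},"required":["plan"]}

```bash
mkdir -p pics; cat > h.py <<'E'
from bench import ctrl
import numpy as np, cv2
def look(cam, things, save=None):
    P=ctrl.camera_params(cam); R=np.array(P["R"]);t=np.array(P["t"])
    im=ctrl.snapshot(cam)
    if save: cv2.imwrite("pics/"+save,cv2.cvtColor(np.asarray(im),cv2.COLOR_RGB2BGR))
    for th in things:
        for d in ctrl.search_frame(cam,th)[:2]:
            c=np.array(d["xyz"]); w=R.T@(c-t); u=np.array(P["K"])@c
            print(cam,th,round(d["score"],2),w.round(4),(u[:2]/u[2]).round(0))
E
python3 - <<'E'
from h import *
s=ctrl.read_state();print({k:np.round(s[k],3) for k in s})
T=["cell_unit","boss","knob_top","tab_top","sample_vial","beaker","dish"]
look("top",T,"top0.png");look("side",T,"side0.png")
print(ctrl.read_state()["time"], ctrl.pinch_z)
E
```

```text
{'time': np.float64(0.0), 'qpos': array([ 1.348,  0.213, -0.035,  1.324,  0.   ,  1.571]), 'joint_vel': array([ 0.001,  0.002,  0.001, -0.002,  0.001, -0.   ]), 'tau': array([-1.0000e-03, -6.8616e+01,  4.8711e+01,  1.8000e-02, -0.0000e+00,
       -0.0000e+00]), 'tcp_pos': array([0.11 , 0.487, 0.231]), 'tcp_rot': array([-3.142e+00,  1.000e-03,  1.348e+00]), 'force': array([-0.626,  0.134,  0.218]), 'moment': array([-0.022,  0.015,  0.025]), 'width': np.float64(1.001)}
top cell_unit 0.98 [0.5118 0.1097 0.051 ] [286. 213.]
top boss 0.71 [0.5173 0.1126 0.0534] [285. 210.]
top boss 0.63 [0.5133 0.1841 0.0695] [252. 211.]
top knob_top 0.62 [0.5198 0.1898 0.1349] [245. 204.]
top tab_top 0.97 [0.5244 0.1056 0.0516] [288. 207.]
top beaker 0.66 [0.4669 0.3212 0.0463] [191. 234.]
top dish 0.58 [ 0.4328 -0.0232  0.0161] [346. 249.]
side cell_unit 0.56 [0.5105 0.0652 0.0478] [291. 246.]
side boss 0.73 [0.5151 0.184  0.0884] [266. 205.]
side knob_top 0.81 [0.5179 0.1827 0.1277] [268. 188.]
side sample_vial 0.92 [0.4028 0.1294 0.0349] [228. 249.]
side beaker 0.66 [0.4622 0.2958 0.0611] [224. 201.]
side dish 0.96 [ 0.4341 -0.0313  0.0172] [279. 295.]
side dish 0.61 [0.5256 0.0932 0.0507] [290. 237.]
0.8 0.0187
```

```bash
cd pics; python3 -c "
import cv2,numpy as np
a=cv2.imread('top0.png')[130:300,150:400];b=cv2.imread('side0.png')[130:340,160:400]
cv2.imwrite('c1.png',np.hstack([cv2.resize(a,(400,272)).copy(),cv2.resize(b,(311,272))]) if 0 else cv2.resize(a,(800,544)));cv2.imwrite('c2.png',cv2.resize(b,(680,595)))"
```

```text
(no output)
```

View pics/c1.png

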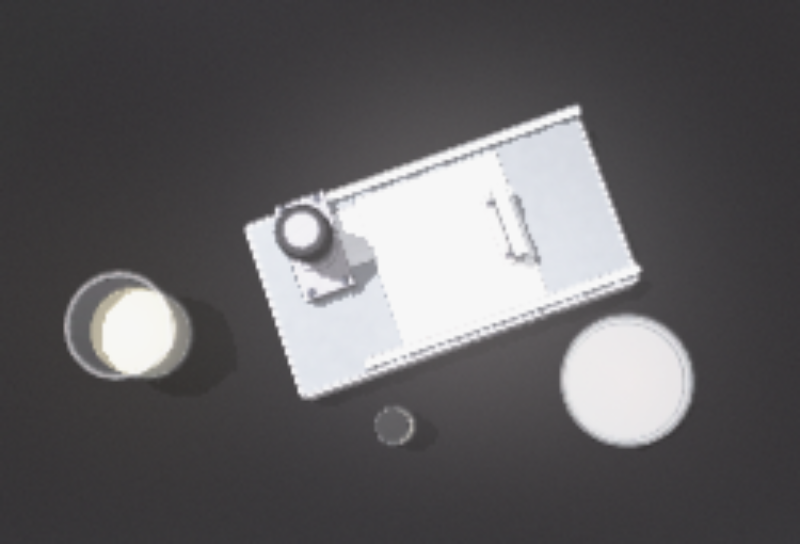

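View pics/c2.png

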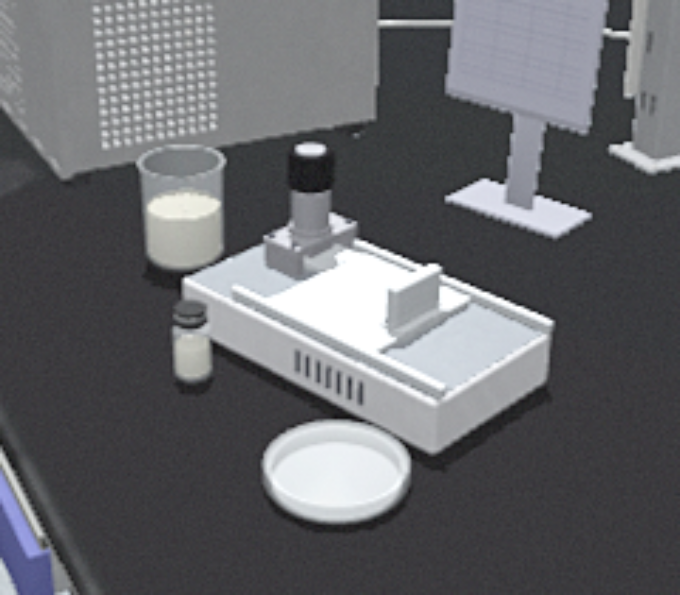

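The top crop shows the unit turned about 20°, with the knob top at px ≈(245,202), the tab at ≈(311,202), the beaker to the left (+y), and the vial and dish in front. The side crop agrees. Next I'll turn these pixels into positions.

```bash
cat >> h.py <<'E'
def pix(P,u,v,z):
    K=np.array(P["K"]);R=np.array(P["R"]);t=np.array(P["t"])
    d=R.T@np.linalg.inv(K)@[u,v,1]; o=-R.T@t
    return o+d*(z-o[2])/d[2]
E
python3 - <<'E'
from h import *
P=ctrl.camera_params("top")
def f(n,x,y,z): w=pix(P,150+x/3.2,130+y/3.2,z);print(n,w.round(4));return w
k=f("knob",303,229,.135)
a=f("bl",247,228,.045);b=f("fl",305,397,.045);c=f("fr",638,280,.045);
t=f("tab",515,226,.086)
f("beaker rim",115,325,.088);f("vial",394,425,.056);f("dish",627,380,.017)
yaw=np.arctan2(*(b-c)[[1,0]])-np.pi/2;print("yaw",yaw,np.linalg.norm(b-c),np.linalg.norm(a-b))
print("yaw2",np.arctan2(*(a-b)[[1,0]]))
v=(k-t)[:2]; print("yaw3",np.arctan2(v[1],v[0])-np.arctan2(130,30),np.linalg.norm(v), np.hypot(30,130))
E
```

```text
knob [0.524  0.1911 0.135 ]
bl [0.5393 0.2424 0.045 ]
fl [0.4212 0.2003 0.045 ]
fr [ 0.5013 -0.0295  0.045 ]
tab [0.533  0.0563 0.086 ]
beaker rim [0.4678 0.322  0.088 ]
vial [0.402  0.1381 0.056 ]
dish [ 0.4337 -0.024   0.017 ]
yaw 0.33556207305018204 0.2432994818669384 0.1253921386354944
yaw2 0.34257077857740215
yaw3 0.2930106168626958 0.13514661746353357 133.41664064126334
```

Emit:
{"method": "arm_command", "body": {
  "plan": [
    [[-0.0123,0.0293,0],[0,0,0],100],
    [[-0.0123,0.0293,0],[0,0,0],100],
    [[-0.0123,0.0293,0],[0,0,0],100],
    [[-0.0123,0.0293,0],[0,0,0],100],
    [[-0.0123,0.0293,0],[0,0,0],100],
    [[-0.0123,0.0293,0],[0,0,0],100],
    [[-0.0123,0.0293,0],[0,0,0],100],
    [[-0.0123,0.0293,0],[0,0,0],100]
  ],
  "squeeze": 20
}}

```text
time: 1.47
tcp_pos: [0.3213, 0.3371, 0.231]
tcp_rot: [-3.141, -0.002, 1.358]
force: [-0.5, 0.3, -0.7]
width: 0.999
```

Emit:
{"method": "arm_command", "body": {
  "plan": [
    [[-0.0123,0.0293,0],[0,0,0],100],
    [[-0.0123,0.0293,0],[0,0,0],100],
    [[-0.0123,0.0293,0],[0,0,0],100],
    [[-0.0123,0.0293,0],[0,0,0],100],
    [[-0.0123,0.0293,0],[0,0,0],100],
    [[-0.0123,0.0293,0],[0,0,0],100],
    [[-0.0123,0.0293,0],[0,0,0],100],
    [[-0.0123,0.0293,0],[0,0,0],100]
  ]
}}

```text
time: 2.13
tcp_pos: [0.5393, 0.1813, 0.2316]
tcp_rot: [3.141, -0.003, 1.357]
force: [0.1, 0.6, 0.5]
width: 0.996
```

Emit:
{"method": "arm_command", "body": {
  "plan": [
    [[0,0,0],[0,0,0.12],100],
    [[0,0,0],[0,0,0.12],100],
    [[0,0,0],[0,0,0.12],100],
    [[0,0,0],[0,0,0.12],100],
    [[0,0,0],[0,0,0.12],100],
    [[0,0,0],[0,0,0.12],100],
    [[0,0,0],[0,0,0.12],100],
    [[0,0,0],[0,0,0.12],100]
  ]
}}

```text
time: 2.8
tcp_pos: [0.545, 0.1752, 0.2292]
tcp_rot: [-3.14, -0.001, 0.363]
force: [0.1, 0.2, -0.2]
width: 0.999
```

Emit:
{"method": "arm_command", "body": {
  "plan": [
    [[0,0,0],[0,0,0.12],100],
    [[0,0,0],[0,0,0.12],100],
    [[0,0,0],[0,0,0.12],100],
    [[0,0,0],[0,0,0.12],100],
    [[0,0,0],[0,0,0.12],100],
    [[0,0,0],[0,0,0.12],100],
    [[0,0,0],[0,0,0.12],100],
    [[0,0,0],[0,0,0.12],100]
  ]
}}

```text
time: 3.47
tcp_pos: [0.545, 0.1751, 0.2288]
tcp_rot: [-3.141, 0.001, -0.637]
force: [-0.0, 0.3, 0.0]
width: 1.0
```

```bash
python3 - <<'E'
from h import *
look("wrist",["knob_top","screw_axis","tab_top"],"w1.png")
s=ctrl.read_state();print({k:np.round(s[k],4) for k in s if k not in("tau","joint_vel")})
E
```

```text
wrist knob_top 0.72 [0.5254 0.1968 0.1377] [245. 212.]
wrist screw_axis 0.69 [0.5285 0.127  0.0555] [294. 237.]
wrist tab_top 0.91 [0.5334 0.1032 0.0557] [309. 250.]
wrist tab_top 0.72 [0.5276 0.1974 0.1365] [247. 209.]
{'time': np.float64(3.6667), 'qpos': array([3.1020e-01, 3.6640e-01, 1.6630e-01, 1.3708e+00, 1.3000e-03,
       2.5073e+00]), 'tcp_pos': array([0.545 , 0.1751, 0.2288]), 'tcp_rot': array([-3.1409e+00,  1.1000e-03, -6.2630e-01]), 'force': array([-0.0782, -0.1798, -0.3681]), 'moment': array([-0.0226,  0.0414, -0.0083]), 'width': np.float64(1.0043)}
```

View pics/w1.png

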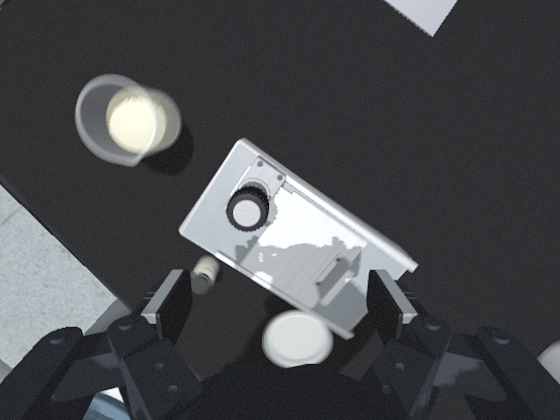

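The wrist picture shows the knob's top disc at ≈(246,211), the tab at ≈(335,268), and the vial, dish and beaker clear of the knob. I'll refine the knob position by segmenting both images.

```bash
python3 - <<'E'
from h import *
P=ctrl.camera_params("wrist")
g=cv2.imread("pics/w1.png",0)
c=g[185:240,220:280]
print(P["K"])
m=(c>90).astype(np.uint8)
n,l,st,ce=cv2.connectedComponentsWithStats(m)
for i in range(1,n):
    if st[i][4]>60: print(st[i],ce[i]+[220,185],pix(P,*(ce[i]+[220,185]),.135).round(4))
d=(c<60).astype(np.uint8); n,l,st,ce=cv2.connectedComponentsWithStats(d)
for i in range(1,n):
    if st[i][4]>60: print("dark",st[i],ce[i]+[220,185],pix(P,*(ce[i]+[220,185]),.125).round(4))
cv2.imwrite("pics/w1c.png",cv2.resize(c,None,fx=10,fy=10,interpolation=cv2.INTER_NEAREST))
E
```

```text
[[301.6393845    0.         278.84659143]
 [  0.         301.6393845  214.96078925]
 [  0.           0.           1.        ]]
[   0    0   60   55 1788] [250.78299776 215.16387025] [0.5265 0.1912 0.135 ]
[ 13  14  28  28 621] [246.34943639 212.84057971] [0.5248 0.1949 0.135 ]
dark [  7   1  42  45 364] [253.08516484 199.3021978 ] [0.534  0.1992 0.125 ]
```

View pics/w1c.png

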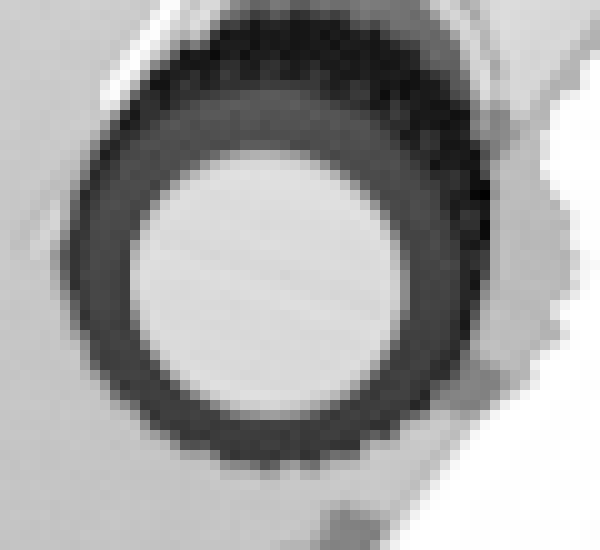

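Emit:
{"method": "arm_command", "body": {
  "plan": [
    [[-0.007,-0.001,0.01],[0,0,0],100],
    [[-0.007,-0.001,0.01],[0,0,0],100],
    [[-0.007,-0.001,0.01],[0,0,0],100],
    [[-0.0065,-0.0005,0.01],[0,0,0],100],
    [[0,0,0],[0,0,0.12],100],
    [[0,0,0],[0,0,0.12],100],
    [[0,0,0],[0,0,0.12],100],
    [[0,0,0],[0,0,0],100]
  ]
}}

```text
time: 4.33
tcp_pos: [0.5237, 0.1948, 0.1869]
tcp_rot: [-3.141, 0.001, -0.963]
force: [0.4, 1.1, -1.6]
width: 1.001
```

```bash
cat >> h.py <<'E'
def knob(name,ztop=.135):
    P=ctrl.camera_params("wrist"); s=ctrl.read_state()
    im=np.asarray(ctrl.snapshot("wrist")); cv2.imwrite("pics/"+name,cv2.cvtColor(im,cv2.COLOR_RGB2BGR))
    g=cv2.cvtColor(im,cv2.COLOR_RGB2GRAY)
    K=np.array(P["K"]);R=np.array(P["R"]);t=np.array(P["t"])
    c=R@np.array([.5245,.1935,ztop])+t; u=K@c; u=(u[:2]/u[2]).astype(int); r=int(K[0,0]*.02/c[2])
    y0,x0=max(u[1]-r,0),max(u[0]-r,0)
    m=(g[y0:u[1]+r,x0:u[0]+r]>90).astype(np.uint8)
    n,l,st,ce=cv2.connectedComponentsWithStats(m)
    print("expected",u,"r",r,"tcp",np.round(s["tcp_pos"],4),np.round(s["tcp_rot"],3),"q6",s["qpos"][5])
    for i in range(1,n):
        if st[i][4]>60: print(st[i],(ce[i]+[x0,y0]).round(1),pix(P,*(ce[i]+[x0,y0]),ztop).round(4))
E
python3 -c "
from h import *
knob('w2.png')"
```

```text
expected [282 235] r 28 tcp [0.5237 0.1948 0.1869] [-3.141e+00  1.000e-03 -9.630e-01] q6 2.889589568775991
[   0    0   56   56 1093] [281.8 242.4] [0.5201 0.1913 0.135 ]
[ 11  13  34  31 819] [281.4 234.8] [0.5245 0.1947 0.135 ]
```

Emit:
{"method": "arm_command", "body": {
  "plan": [
    [[0.001,0,0.01],[0,0,0],100],
    [[0,0,0.012],[0,0,0],90],
    [[0,0,0.012],[0,0,0],80],
    [[0,0,0.012],[0,0,0],70],
    [[0,0,0.012],[0,0,0],60],
    [[0,0,0.012],[0,0,0],55],
    [[0,0,0.008],[0,0,0],52],
    [[0,0,0.002],[0,0,0],52]
  ]
}}

```text
time: 5.05
tcp_pos: [0.5249, 0.1934, 0.1001]
tcp_rot: [-3.14, 0.0, -0.911]
force: [0.2, -0.8, 0.2]
width: 0.523
```

```bash
python3 -c "
from h import *
knob('w3.png')
s=ctrl.read_state();print(s['width'],s['force'],s['moment'])
g=cv2.imread('pics/w3.png')[170:350,160:400];cv2.imwrite('pics/w3c.png',cv2.resize(g,(800,600),interpolation=cv2.INTER_CUBIC))"
```

```text
expected [280 311] r 47 tcp [0.5249 0.1934 0.1001] [-3.14   0.    -0.911] q6 2.83372088936279
[   0    0   94   94 2806] [281.9 331. ] [0.5172 0.1873 0.135 ]
[  20   23   52   46 1898] [278.5 310. ] [0.5246 0.1948 0.135 ]
0.5219967304535151 [-0.03836183  0.3366478  -1.05271733] [-0.05936231  0.06796226 -0.02762407]
```

View pics/w3c.png

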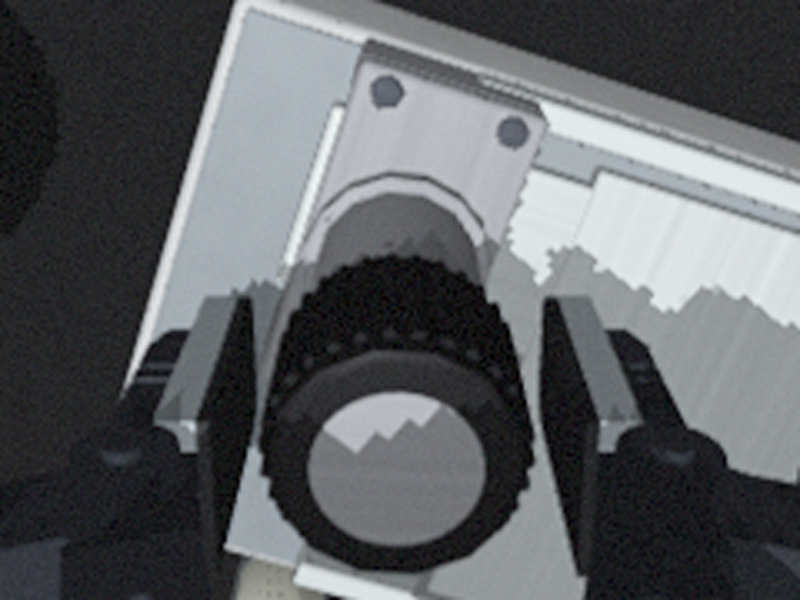

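The pads sit symmetric about the knob (pads at x≈250/545 and knob centre 397 in the crop). I'll raise slightly and close gently.

Emit:
{"method": "arm_command", "body": {
  "plan": [
    [[0,-0.0005,-0.002],[0,0,0],50],
    [[0,0,-0.002],[0,0,0],47],
    [[0,0,0],[0,0,0],45],
    [[0,0,0],[0,0,0],43],
    [[0,0,0],[0,0,0],42],
    [[0,0,0],[0,0,0],41],
    [[0,0,0],[0,0,0],40],
    [[0,0,0],[0,0,0],39]
  ],
  "squeeze": 20
}}

```text
time: 5.77
tcp_pos: [0.5265, 0.1945, 0.1073]
tcp_rot: [-3.136, 0.0, -0.906]
force: [-0.9, 1.3, -0.9]
width: 0.393
```

Emit:
{"method": "arm_command", "body": {
  "plan": [
    [[0,0,0],[0,0,0],38],
    [[0,0,0],[0,0,0],37],
    [[0,0,0],[0,0,0],36],
    [[0,0,0],[0,0,0],35],
    [[0,0,0],[0,0,0],30],
    [[0,0,0],[0,0,0],30],
    [[0,0,0],[0,0,0],30],
    [[0,0,0],[0,0,0],30]
  ]
}}

```text
time: 6.43
tcp_pos: [0.5265, 0.1945, 0.1074]
tcp_rot: [-3.136, 0.0, -0.906]
force: [-1.1, 0.4, 0.2]
width: 0.391
```

```bash
cat >> h.py <<'E'
def st():
    s=ctrl.read_state();print(round(s["time"],2),*[np.round(s[k],4) for k in("tcp_pos","tcp_rot","force","moment","width")],"q6",round(s["qpos"][5],3))
E
python3 -c "
from h import *
st()"
```

```text
6.43 [0.5265 0.1945 0.1074] [-3.136e+00  1.000e-04 -9.060e-01] [-1.1265  0.3754  0.1763] [0.0769 0.1111 0.0471] 0.3908 q6 2.83
```

Emit:
{"method": "arm_command", "body": {
  "plan": [
    [[0,0,0],[0,0,0],46],
    [[0,0,0],[0,0,0],46],
    [[0,0.0005,0.001],[0,0,0],46],
    [[0,0,0],[0,0,0],46],
    [[0,0,0],[0,0,0],46],
    [[0,0,0],[0,0,0],46],
    [[0,0,0],[0,0,0],46],
    [[0,0,0],[0,0,0],46]
  ]
}}

```text
time: 7.1
tcp_pos: [0.5264, 0.1938, 0.1062]
tcp_rot: [-3.136, -0.001, -0.906]
force: [-0.2, -0.7, -0.1]
width: 0.461
```

```bash
python3 -c "
from h import *
st();knob('w4.png')"
```

```text
7.1 [0.5264 0.1938 0.1062] [-3.1359e+00 -7.0000e-04 -9.0630e-01] [-0.1795 -0.7382 -0.063 ] [-0.0116 -0.0055 -0.0135] 0.4613 q6 2.829
expected [279 305] r 45 tcp [0.5264 0.1938 0.1062] [-3.136e+00 -1.000e-03 -9.060e-01] q6 2.8293231810441837
[ 74   0  10  27 137] [313.8 269.1] [0.5475 0.1932 0.135 ]
[  19   23   50   45 1754] [277.3 304.6] [0.5244 0.1947 0.135 ]
[   0   43   90   47 2087] [280.3 335.5] [0.5125 0.1837 0.135 ]
```

Emit:
{"method": "arm_command", "body": {
  "plan": [
    [[-0.0007,0.001,0],[0,0,0],46],
    [[0,0,0],[0,0,0],46],
    [[0,0,0],[0,0,0],44],
    [[0,0,0],[0,0,0],42],
    [[0,0,0],[0,0,0],41],
    [[0,0,0],[0,0,0],40],
    [[0,0,0],[0,0,0],36],
    [[0,0,0],[0,0,0],30]
  ]
}}

```text
time: 7.82
tcp_pos: [0.5251, 0.1937, 0.1064]
tcp_rot: [-3.136, -0.001, -0.906]
force: [0.1, 0.4, -1.0]
width: 0.391
```

```bash
python3 -c "
from h import *
st()"
```

```text
7.82 [0.5251 0.1937 0.1064] [-3.1358e+00 -1.0000e-03 -9.0640e-01] [ 0.1201  0.4463 -0.9653] [-0.0644  0.0642  0.0251] 0.3913 q6 2.83
```

Emit:
{"method": "arm_command", "body": {
  "plan": [
    [[0,0,-0.0005],[0,0,0],30],
    [[0,0,-0.0005],[0,0,0],30],
    [[0,0,-0.0005],[0,0,0],30],
    [[0,0,-0.0005],[0,0,0],30],
    [[0,0,-0.0005],[0,0,0],30],
    [[0,0,-0.0005],[0,0,0],30],
    [[0,0,0],[0,0,0],30],
    [[0,0,0],[0,0,0],30]
  ]
}}

```text
time: 8.48
tcp_pos: [0.5249, 0.1936, 0.1085]
tcp_rot: [-3.137, -0.001, -0.906]
force: [1.9, 1.0, -5.9]
width: 0.394
```

```bash
python3 -c "
from h import *
st()"
```

```text
8.48 [0.5249 0.1936 0.1085] [-3.137e+00 -6.000e-04 -9.064e-01] [ 1.9017  0.9944 -5.9031] [ 0.1229 -0.3864  0.0561] 0.3941 q6 2.83
```

Emit:
{"method": "arm_command", "body": {
  "plan": [
    [[0,0,-0.0005],[0,0,0],30],
    [[0,0,-0.0005],[0,0,0],30],
    [[0,0,-0.0005],[0,0,0],30],
    [[0,0,-0.0005],[0,0,0],30],
    [[0,0,0],[0,0,0],30],
    [[0,0,0],[0,0,0],30],
    [[0,0,0],[0,0,0],30],
    [[0,0,0],[0,0,0],30]
  ]
}}

```text
time: 9.15
tcp_pos: [0.5249, 0.1936, 0.1107]
tcp_rot: [-3.137, -0.001, -0.906]
force: [2.5, 1.2, -5.3]
width: 0.391
```

Emit:
{"method": "arm_command", "body": {
  "plan": [
    [[0,0,-0.0005],[0,0,0],30],
    [[0,0,-0.0005],[0,0,0],30],
    [[0,0,-0.0005],[0,0,0],30],
    [[0,0,-0.0005],[0,0,0],30],
    [[0,0,0],[0,0,0],30],
    [[0,0,0],[0,0,0],30],
    [[0,0,0],[0,0,0],30],
    [[0,0,0],[0,0,0],30]
  ]
}}

```text
time: 9.82
tcp_pos: [0.5248, 0.1935, 0.1114]
tcp_rot: [-3.138, -0.0, -0.906]
force: [3.2, 1.2, -8.1]
width: 0.387
```

Emit:
{"method": "arm_command", "body": {
  "plan": [
    [[0,0,-0.0005],[0,0,0],30],
    [[0,0,-0.0005],[0,0,0],30],
    [[0,0,-0.0005],[0,0,0],30],
    [[0,0,-0.0005],[0,0,0],30],
    [[0,0,0],[0,0,0],30],
    [[0,0,0],[0,0,0],30],
    [[0,0,0],[0,0,0],30],
    [[0,0,0],[0,0,0],30]
  ]
}}

```text
time: 10.48
tcp_pos: [0.5248, 0.1935, 0.1115]
tcp_rot: [-3.14, 0.0, -0.906]
force: [3.3, 0.3, -9.3]
width: 0.391
```

Emit:
{"method": "arm_command", "body": {
  "plan": [
    [[0,0,-0.0003],[0,0,-0.06],30],
    [[0,0,-0.0003],[0,0,-0.06],30],
    [[0,0,-0.0003],[0,0,-0.06],30],
    [[0,0,-0.0003],[0,0,-0.06],30],
    [[0,0,0],[0,0,0],30],
    [[0,0,0],[0,0,0],30],
    [[0,0,0],[0,0,0],30],
    [[0,0,0],[0,0,0],30]
  ]
}}

```text
time: 11.15
tcp_pos: [0.5249, 0.1934, 0.1125]
tcp_rot: [-3.14, -0.001, -0.661]
force: [3.7, 1.4, -11.1]
width: 0.388
```

```bash
python3 -c "
from h import *
st()"
```

```text
11.15 [0.5249 0.1934 0.1125] [-3.140e+00 -5.000e-04 -6.611e-01] [  3.7141   1.3684 -11.1281] [ 0.318  -0.9187  0.0416] 0.3879 q6 2.585
```

Emit:
{"method": "arm_command", "body": {
  "plan": [
    [[0,0,-0.0002],[0,0,-0.06],30],
    [[0,0,-0.0002],[0,0,-0.06],30],
    [[0,0,-0.0002],[0,0,-0.06],30],
    [[0,0,-0.0002],[0,0,-0.06],30],
    [[0,0,0],[0,0,0],30],
    [[0,0,0],[0,0,0],30],
    [[0,0,0],[0,0,0],30],
    [[0,0,0],[0,0,0],30]
  ]
}}

```text
time: 11.82
tcp_pos: [0.525, 0.1933, 0.1134]
tcp_rot: [-3.14, -0.001, -0.424]
force: [4.5, 1.0, -9.4]
width: 0.39
```

```bash
python3 -c "
from h import *
st()"
```

```text
11.82 [0.525  0.1933 0.1134] [-3.1401e+00 -1.2000e-03 -4.2440e-01] [ 4.4631  0.9868 -9.4064] [ 0.271  -0.8419  0.0107] 0.3898 q6 2.348
```

Emit:
{"method": "arm_command", "body": {
  "plan": [
    [[0.0004,-0.0002,-0.0002],[0,0,-0.06],30],
    [[0,0,-0.0002],[0,0,-0.06],30],
    [[0,0,-0.0002],[0,0,-0.06],30],
    [[0,0,-0.0003],[0,0,-0.06],30],
    [[0,0,0],[0,0,0],30],
    [[0,0,0],[0,0,0],30],
    [[0,0,0],[0,0,0],30],
    [[0,0,0],[0,0,0],30]
  ]
}}

```text
time: 12.48
tcp_pos: [0.5252, 0.1933, 0.1142]
tcp_rot: [-3.141, -0.001, -0.189]
force: [3.9, 0.8, -9.6]
width: 0.39
```

```bash
python3 -c "
from h import *
st()"
```

```text
12.48 [0.5252 0.1933 0.1142] [-3.1406e+00 -1.1000e-03 -1.8920e-01] [ 3.8914  0.7828 -9.5566] [ 0.2829 -0.8236 -0.0047] 0.3902 q6 2.112
```

Emit:
{"method": "arm_command", "body": {
  "plan": [
    [[0.0003,0,-0.00025],[0,0,-0.06],30],
    [[0,0,-0.00025],[0,0,-0.06],30],
    [[0,0,-0.00025],[0,0,-0.06],30],
    [[0,0,-0.00025],[0,0,-0.06],30],
    [[0,0,0],[0,0,0],30],
    [[0,0,0],[0,0,0],30],
    [[0,0,0],[0,0,0],30],
    [[0,0,0],[0,0,0],30]
  ]
}}

```text
time: 13.15
tcp_pos: [0.5253, 0.1933, 0.1151]
tcp_rot: [-3.141, -0.001, 0.046]
force: [3.6, 0.7, -8.5]
width: 0.393
```

```bash
python3 -c "
from h import *
st()"
```

```text
13.15 [0.5253 0.1933 0.1151] [-3.1407e+00 -9.0000e-04  4.5900e-02] [ 3.6484  0.682  -8.4631] [ 0.2496 -0.8719  0.005 ] 0.3932 q6 1.877
```

Emit:
{"method": "arm_command", "body": {
  "plan": [
    [[0.0003,0,-0.0003],[0,0,-0.06],30],
    [[0,0,-0.0003],[0,0,-0.06],30],
    [[0,0,-0.0003],[0,0,-0.06],30],
    [[0,0,-0.0003],[0,0,-0.06],30],
    [[0,0,0],[0,0,0],30],
    [[0,0,0],[0,0,0],30],
    [[0,0,0],[0,0,0],30],
    [[0,0,0],[0,0,0],30]
  ]
}}

```text
time: 13.82
tcp_pos: [0.5255, 0.1933, 0.1161]
tcp_rot: [-3.141, -0.001, 0.281]
force: [3.7, 1.3, -10.2]
width: 0.397
```

```bash
python3 -c "
from h import *
st()"
```

```text
13.82 [0.5255 0.1933 0.1161] [-3.1408e+00 -7.0000e-04  2.8090e-01] [  3.7074   1.2617 -10.1899] [ 0.2702 -0.9045  0.01  ] 0.3968 q6 1.642
```

Emit:
{"method": "arm_command", "body": {
  "plan": [
    [[0,0,-0.00025],[0,0,-0.06],30],
    [[0,0,-0.00025],[0,0,-0.06],30],
    [[0,0,-0.00025],[0,0,-0.06],30],
    [[0,0,-0.00025],[0,0,-0.06],30],
    [[0,0,0],[0,0,0],30],
    [[0,0,0],[0,0,0],30],
    [[0,0,0],[0,0,0],30],
    [[0,0,0],[0,0,0],30]
  ]
}}

```text
time: 14.48
tcp_pos: [0.5256, 0.1934, 0.1169]
tcp_rot: [-3.141, -0.001, 0.516]
force: [4.0, 1.8, -8.8]
width: 0.387
```

```bash
python3 -c "
from h import *
st()"
```

```text
14.48 [0.5256 0.1934 0.1169] [-3.1409e+00 -1.1000e-03  5.1570e-01] [ 3.9651  1.7524 -8.8267] [ 0.2465 -0.8146  0.0126] 0.3865 q6 1.407
```

Emit:
{"method": "arm_command", "body": {
  "plan": [
    [[0,0,-0.00025],[0,0,-0.06],30],
    [[0,0,-0.00025],[0,0,-0.06],30],
    [[0,0,-0.00025],[0,0,-0.06],30],
    [[0,0,-0.00025],[0,0,-0.06],30],
    [[0,0,0],[0,0,0],30],
    [[0,0,0],[0,0,0],30],
    [[0,0,0],[0,0,0],30],
    [[0,0,0],[0,0,0],30]
  ]
}}

```text
time: 15.15
tcp_pos: [0.5257, 0.1935, 0.1178]
tcp_rot: [-3.141, -0.001, 0.751]
force: [4.6, 1.0, -7.5]
width: 0.389
```

```bash
python3 -c "
from h import *
st()"
```

```text
15.15 [0.5257 0.1935 0.1178] [-3.1411e+00 -1.5000e-03  7.5070e-01] [ 4.6356  1.0321 -7.4766] [ 0.2895 -0.8359  0.065 ] 0.389 q6 1.172
```

Emit:
{"method": "arm_command", "body": {
  "plan": [
    [[0,0,-0.0004],[0,0,-0.06],30],
    [[0,0,-0.0003],[0,0,-0.06],30],
    [[0,0,-0.0003],[0,0,-0.06],30],
    [[0,0,-0.0003],[0,0,-0.06],30],
    [[0,0,0],[0,0,0],30],
    [[0,0,0],[0,0,0],30],
    [[0,0,0],[0,0,0],30],
    [[0,0,0],[0,0,0],30]
  ]
}}

```text
time: 15.82
tcp_pos: [0.5258, 0.1936, 0.1187]
tcp_rot: [-3.141, -0.002, 0.986]
force: [4.0, 0.5, -9.3]
width: 0.39
```

```bash
python3 -c "
from h import *
st()"
```

```text
15.82 [0.5258 0.1936 0.1187] [-3.1412e+00 -1.6000e-03  9.8560e-01] [ 4.0127  0.4857 -9.3458] [ 0.3042 -0.7822 -0.0089] 0.3901 q6 0.937
```

Emit:
{"method": "arm_command", "body": {
  "plan": [
    [[0,0,-0.0003],[0,0,-0.06],30],
    [[0,0,-0.0003],[0,0,-0.06],30],
    [[0,0,-0.0003],[0,0,-0.06],30],
    [[0,0,-0.0003],[0,0,-0.06],30],
    [[0,0,0],[0,0,0],30],
    [[0,0,0],[0,0,0],30],
    [[0,0,0],[0,0,0],30],
    [[0,0,0],[0,0,0],30]
  ]
}}

```text
time: 16.48
tcp_pos: [0.5258, 0.1937, 0.1196]
tcp_rot: [-3.141, -0.002, 1.223]
force: [3.5, 1.4, -9.2]
width: 0.39
```

```bash
python3 -c "
from h import *
st()"
```

```text
16.48 [0.5258 0.1937 0.1196] [-3.1414e+00 -1.8000e-03  1.2226e+00] [ 3.5443  1.3815 -9.2219] [ 0.2777 -0.8079  0.033 ] 0.3899 q6 0.7
```

Emit:
{"method": "arm_command", "body": {
  "plan": [
    [[0,0,-0.00025],[0,0,-0.06],30],
    [[0,0,-0.00025],[0,0,-0.06],30],
    [[0,0,-0.00025],[0,0,-0.06],30],
    [[0,0,-0.00025],[0,0,-0.06],30],
    [[0,0,-0.00025],[0,0,-0.06],30],
    [[0,0,-0.00025],[0,0,-0.06],30],
    [[0,0,0],[0,0,0],30],
    [[0,0,0],[0,0,0],30]
  ]
}}

```text
time: 17.15
tcp_pos: [0.5258, 0.1939, 0.1209]
tcp_rot: [3.141, -0.002, 1.587]
force: [4.7, 1.1, -8.9]
width: 0.389
```

```bash
python3 -c "
from h import *
st()"
```

```text
17.15 [0.5258 0.1939 0.1209] [ 3.1411e+00 -2.0000e-03  1.5870e+00] [ 4.6698  1.141  -8.944 ] [ 0.2292 -0.7741  0.0284] 0.3893 q6 0.336
```

Emit:
{"method": "arm_command", "body": {
  "plan": [
    [[0,0,-0.00025],[0,0,-0.06],30],
    [[0,0,-0.00025],[0,0,-0.06],30],
    [[0,0,-0.00025],[0,0,-0.06],30],
    [[0,0,-0.00025],[0,0,-0.06],30],
    [[0,0,-0.00025],[0,0,-0.06],30],
    [[0,0,-0.00025],[0,0,-0.06],30],
    [[0,0,0],[0,0,0],30],
    [[0,0,0],[0,0,0],30]
  ]
}}

```text
time: 17.82
tcp_pos: [0.5258, 0.1941, 0.1222]
tcp_rot: [3.141, -0.002, 1.94]
force: [4.4, 1.7, -9.5]
width: 0.391
```

```bash
python3 -c "
from h import *
st()"
```

```text
17.82 [0.5258 0.1941 0.1222] [ 3.1405e+00 -1.9000e-03  1.9397e+00] [ 4.4046  1.6913 -9.5218] [ 0.168  -0.8093  0.0506] 0.3912 q6 -0.016
```

Emit:
{"method": "arm_command", "body": {
  "plan": [
    [[0,0,-0.00025],[0,0,-0.06],30],
    [[0,0,-0.00025],[0,0,-0.06],30],
    [[0,0,-0.00025],[0,0,-0.06],30],
    [[0,0,-0.00025],[0,0,-0.06],30],
    [[0,0,-0.00025],[0,0,-0.06],30],
    [[0,0,-0.00025],[0,0,-0.06],30],
    [[0,0,0],[0,0,0],30],
    [[0,0,0],[0,0,0],30]
  ]
}}

```text
time: 18.48
tcp_pos: [0.5257, 0.1942, 0.1236]
tcp_rot: [3.14, -0.002, 2.287]
force: [3.6, 1.7, -9.0]
width: 0.388
```

```bash
python3 -c "
from h import *
st()"
```

```text
18.48 [0.5257 0.1942 0.1236] [ 3.1399e+00 -1.7000e-03  2.2865e+00] [ 3.5956  1.6657 -8.9857] [ 0.1985 -0.8297  0.0085] 0.388 q6 -0.363
```

Emit:
{"method": "arm_command", "body": {
  "plan": [
    [[0,0,-0.00025],[0,0,-0.06],30],
    [[0,0,-0.00025],[0,0,-0.06],30],
    [[0,0,-0.00025],[0,0,-0.06],30],
    [[0,0,-0.00025],[0,0,-0.06],30],
    [[0,0,-0.00025],[0,0,-0.06],30],
    [[0,0,-0.00025],[0,0,-0.06],30],
    [[0,0,0],[0,0,0],30],
    [[0,0,0],[0,0,0],30]
  ]
}}

```text
time: 19.15
tcp_pos: [0.5256, 0.1944, 0.1249]
tcp_rot: [3.139, -0.001, 2.631]
force: [3.6, 2.0, -8.8]
width: 0.393
```

```bash
python3 -c "
from h import *
st()"
```

```text
19.15 [0.5256 0.1944 0.1249] [ 3.1394e+00 -1.3000e-03  2.6307e+00] [ 3.593   1.9576 -8.8216] [ 0.2912 -0.8925  0.0426] 0.3925 q6 -0.707
```

Emit:
{"method": "arm_command", "body": {
  "plan": [
    [[0,0,0.0005],[0,0,0],30],
    [[0,0,0.0005],[0,0,0],30],
    [[0,0,0.0005],[0,0,0],30],
    [[0,0,0.0003],[0,0,0],30],
    [[0,0,0],[0,0,0],30],
    [[0,0,0],[0,0,0],30],
    [[0,0,0],[0,0,0],30],
    [[0,0,0],[0,0,0],30]
  ]
}}

```text
time: 19.82
tcp_pos: [0.5256, 0.1944, 0.1232]
tcp_rot: [3.139, -0.001, 2.619]
force: [3.3, 1.4, -6.5]
width: 0.388
```

```bash
python3 -c "
from h import *
st();look('side',['knob_top','boss'],'s2.png')
a=cv2.imread('pics/side0.png')[165:235,230:310];b=cv2.imread('pics/s2.png')[165:235,230:310]
cv2.imwrite('pics/s2c.png',cv2.resize(np.hstack([a,b]),(800,350),interpolation=cv2.INTER_CUBIC))"
```

```text
19.82 [0.5256 0.1944 0.1232] [ 3.1391e+00 -1.1000e-03  2.6195e+00] [ 3.2648  1.3641 -6.4688] [ 0.2219 -0.7379  0.0086] 0.3877 q6 -0.696
side boss 0.57 [0.5177 0.1866 0.0898] [267. 203.]
```

View pics/s2c.png

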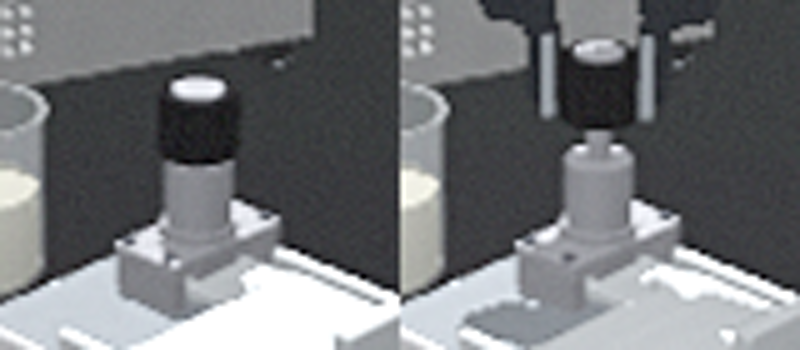

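The side view (left: before, right: now) shows the knob about 16 mm up, gripped over its full height. I'll lower a little more to check that the thread carries.

Emit:
{"method": "arm_command", "body": {
  "plan": [
    [[0,0,0.0004],[0,0,0],30],
    [[0,0,0.0004],[0,0,0],30],
    [[0,0,0.0004],[0,0,0],30],
    [[0,0,0.0004],[0,0,0],30],
    [[0,0,0],[0,0,0],30],
    [[0,0,0],[0,0,0],30],
    [[0,0,0],[0,0,0],30],
    [[0,0,0],[0,0,0],30]
  ]
}}

```text
time: 20.63
tcp_pos: [0.5257, 0.1945, 0.1229]
tcp_rot: [3.138, -0.0, 2.62]
force: [1.1, 1.4, 0.2]
width: 0.391
```

```bash
python3 -c "
from h import *
st()"
```

```text
20.63 [0.5257 0.1945 0.1229] [ 3.1380e+00 -3.0000e-04  2.6196e+00] [1.1362 1.4198 0.1728] [ 0.0277 -0.1654  0.0225] 0.3911 q6 -0.696
```

The force fell to zero and z stopped, so the thread carries at about 16.5 mm. I'll add a little margin, then let go.

Emit:
{"method": "arm_command", "body": {
  "plan": [
    [[0,0,-0.00025],[0,0,-0.06],30],
    [[0,0,-0.00025],[0,0,-0.06],30],
    [[0,0,-0.00025],[0,0,-0.06],30],
    [[0,0,-0.00025],[0,0,-0.06],30],
    [[0,0,-0.00025],[0,0,-0.06],30],
    [[0,0,-0.00025],[0,0,-0.06],30],
    [[0,0,0],[0,0,0],30],
    [[0,0,0],[0,0,0],30]
  ]
}}

```text
time: 21.3
tcp_pos: [0.5256, 0.1946, 0.1234]
tcp_rot: [3.138, -0.0, 2.994]
force: [0.2, 0.6, -0.6]
width: 0.39
```

```bash
python3 -c "
from h import *
st()"
```

```text
21.3 [0.5256 0.1946 0.1234] [ 3.1383 -0.      2.9942] [ 0.1647  0.6319 -0.5813] [ 0.1061 -0.0931 -0.0208] 0.39 q6 -1.07
```

Emit:
{"method": "arm_command", "body": {
  "plan": [
    [[0,0,0],[0,0,0],42],
    [[0,0,0],[0,0,0],46],
    [[0,0,0],[0,0,0],55],
    [[0,0,0],[0,0,0],60],
    [[0,0,0],[0,0,0],60],
    [[0,0,0],[0,0,0],60],
    [[0,0,0],[0,0,0],60],
    [[0,0,0],[0,0,0],60]
  ]
}}

```text
time: 21.97
tcp_pos: [0.525, 0.1943, 0.1232]
tcp_rot: [3.139, -0.001, 2.987]
force: [-0.1, 0.8, -0.3]
width: 0.599
```

```bash
python3 - <<'E'
from h import *
st()
look('side',['knob_top'],'s3.png')
P=ctrl.camera_params('side');K=np.array(P["K"]);R=np.array(P["R"]);t=np.array(P["t"])
for dz in (0,.0145,.0165,.018,.02):
    c=K@(R@np.array([.5245,.194,.135+dz])+t); print(dz,(c[:2]/c[2]).round(2))
def disc(f,u,v):
    g=cv2.imread('pics/'+f,0)[v-9:v+10,u-9:u+10].astype(float); print(f);print(g.astype(int)[:, 9]); return g
a=disc('side0.png',269,183);b=disc('s3.png',269,175)
im=[cv2.imread('pics/'+f)[165:235,230:310] for f in('side0.png','s3.png')]
cv2.imwrite('pics/s3c.png',cv2.resize(np.hstack(im),(800,350),interpolation=cv2.INTER_CUBIC))
E
```

```text
21.97 [0.525  0.1943 0.1232] [ 3.1390e+00 -1.1000e-03  2.9874e+00] [-0.0501  0.7803 -0.3243] [-0.0156 -0.0255 -0.0229] 0.5993 q6 -1.064
side knob_top 0.67 [0.515  0.1828 0.1422] [266. 182.]
0 [268.15 182.32]
0.0145 [268.17 175.99]
0.0165 [268.17 175.11]
0.018 [268.17 174.45]
0.02 [268.18 173.57]
side0.png
[136 134  83  53  58  42 146 228 235 239 188  87  37  27  37  35  33  30
  35]
s3.png
[138 137 138 136 141 137  98 238 201 157 169 106  27  35  35  32  33  38
  31]
```

View pics/s3c.png

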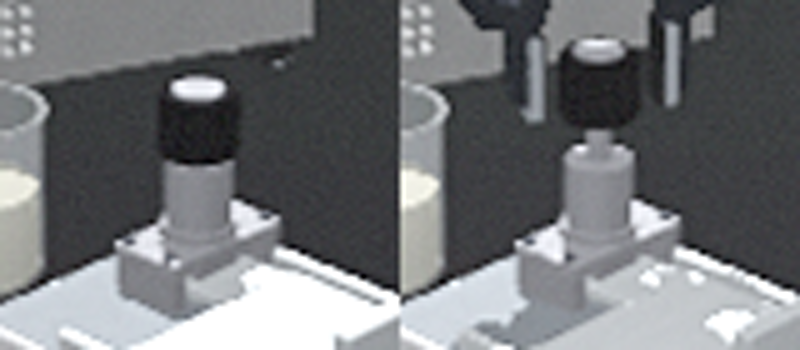

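Let go, the disc sits about 7.5 px (≈17 mm) above its starting height, so the screw holds. Next, the shield: rise, turn the jaws along the unit's y and go over the tab.

Emit:
{"method": "arm_command", "body": {
  "plan": [
    [[0,0,-0.012],[0,0,0],60],
    [[0,0,-0.016],[0,0,0],60],
    [[0,0,-0.016],[0,0,0],60],
    [[0,0,-0.014],[0,0,0],60],
    [[0,0,0],[0,0,0.12],60],
    [[0,0,0],[0,0,0.12],60],
    [[0,0,0],[0,0,0.12],60],
    [[0,0,0],[0,0,0.12],60]
  ]
}}

```text
time: 22.73
tcp_pos: [0.5247, 0.194, 0.1839]
tcp_rot: [3.14, -0.003, 2.494]
force: [0.0, -0.5, 0.6]
width: 0.603
```

Emit:
{"method": "arm_command", "body": {
  "plan": [
    [[0,0,0],[0,0,0.12],60],
    [[0,0,0],[0,0,0.12],60],
    [[0,0,0],[0,0,0.12],60],
    [[0,0,0],[0,0,0.12],60],
    [[0,0,0],[0,0,0.1],60],
    [[0,0,0],[0,0,0],60],
    [[-0.02,-0.005,0],[0,0,0],60],
    [[-0.02,-0.005,0],[0,0,0],60]
  ]
}}

```text
time: 23.4
tcp_pos: [0.5274, 0.1549, 0.1839]
tcp_rot: [3.141, -0.004, 1.892]
force: [-0.4, 0.2, 0.0]
width: 0.597
```

Emit:
{"method": "arm_command", "body": {
  "plan": [
    [[-0.02,-0.005,0],[0,0,0],50],
    [[-0.02,-0.005,0],[0,0,0],45],
    [[-0.02,-0.005,0],[0,0,0],45],
    [[-0.02,-0.005,0],[0,0,0],45],
    [[0,0,0],[0,0,0],45],
    [[0,0,0],[0,0,0],45],
    [[0,0,0],[0,0,0],45],
    [[0,0,0],[0,0,0],45]
  ]
}}

```text
time: 24.07
tcp_pos: [0.5342, 0.0669, 0.1837]
tcp_rot: [3.141, -0.003, 1.917]
force: [-0.5, 0.9, -0.6]
width: 0.454
```

```bash
python3 - <<'E'
from h import *
st()
look('wrist',['tab_top','knob_top'],'w5.png')
P=ctrl.camera_params('wrist');K=np.array(P["K"]);R=np.array(P["R"]);t=np.array(P["t"])
for p in ((.5395,.0617,.086),(.5246,.1946,.152)):
    c=K@(R@np.array(p)+t); print((c[:2]/c[2]).round(1))
E
```

```text
24.07 [0.5342 0.0669 0.1837] [ 3.141  -0.0032  1.9171] [-0.4688  0.8638 -0.6235] [-0.0125 -0.0102 -0.0274] 0.4536 q6 -0.224
wrist tab_top 0.88 [0.5251 0.1008 0.0558] [315. 209.]
wrist knob_top 0.92 [0.5201 0.1853 0.154 ] [455. 287.]
[269.2 219.9]
[462.2 295.2]
```

View pics/w5.png

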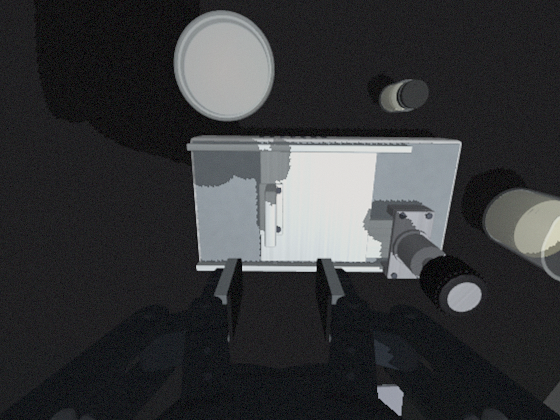

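The wrist view shows the tab strip centred at ≈(270,215), against a predicted (269,220). The knob disc is at (464,295), as predicted for a lift of about 17 mm. I'll shift over the tab and straddle it.

Emit:
{"method": "arm_command", "body": {
  "plan": [
    [[-0.006,0.003,0.01],[0,0,0],45],
    [[0,0,0.014],[0,0,0],42],
    [[0,0,0.014],[0,0,0],40],
    [[0,0,0.014],[0,0,0],40],
    [[0,0,0.014],[0,0,0],40],
    [[0,0,0.014],[0,0,0],40],
    [[0,0,0.008],[0,0,0],40],
    [[0,0,0],[0,0,0],40]
  ]
}}

```text
time: 24.88
tcp_pos: [0.5408, 0.0636, 0.0876]
tcp_rot: [3.141, -0.003, 1.923]
force: [-0.6, 0.2, 0.5]
width: 0.402
```

```bash
python3 - <<'E'
from h import *
st()
look('wrist',['tab_top'],'w6.png')
cv2.imwrite('pics/w6c.png',cv2.resize(cv2.imread('pics/w6.png')[120:400,100:460],(720,560)))
E
```

```text
24.88 [0.5408 0.0636 0.0876] [ 3.1405e+00 -2.7000e-03  1.9227e+00] [-0.5797  0.2107  0.5318] [ 0.0421  0.0049 -0.0105] 0.4018 q6 -0.237
wrist tab_top 0.87 [0.5203 0.0947 0.0553] [335. 235.]
wrist tab_top 0.57 [0.4075 0.1358 0.0482] [481.  76.]
```

View pics/w6c.png

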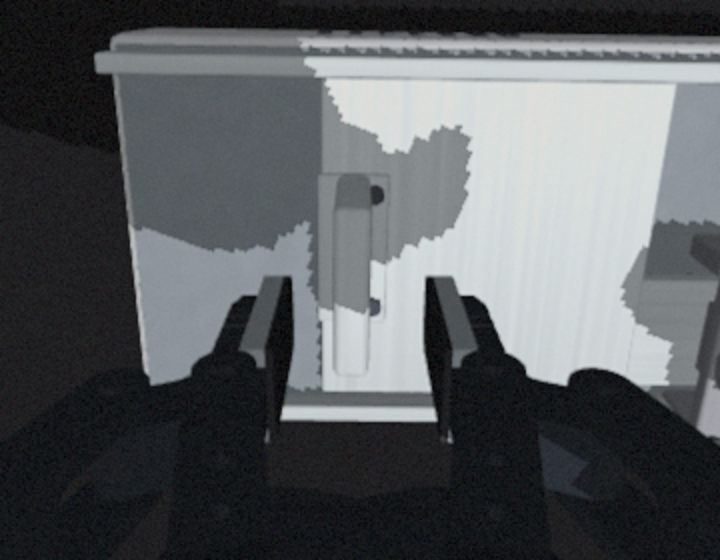

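The tab lies between the pads, which are about 10 mm off towards its back end. I'll shift forward and lower.

Emit:
{"method": "arm_command", "body": {
  "plan": [
    [[0,-0.007,0.004],[0,0,0],40],
    [[0,0,0.006],[0,0,0],40],
    [[0,0,0.005],[0,0,0],40],
    [[0,0,0.003],[0,0,0],40],
    [[0,0,0],[0,0,0],40],
    [[-0.004,0,0],[0,0,0],40],
    [[-0.004,0,0],[0,0,0],40],
    [[-0.004,0,0],[0,0,0],40]
  ]
}}

```text
time: 25.65
tcp_pos: [0.5428, 0.0503, 0.0737]
tcp_rot: [3.133, -0.001, 1.924]
force: [0.1, -0.5, 0.0]
width: 0.402
```

Emit:
{"method": "arm_command", "body": {
  "plan": [
    [[-0.006,0,0],[0,0,0],40],
    [[-0.006,0,0],[0,0,0],40],
    [[-0.006,0,0],[0,0,0],40],
    [[-0.006,0,0],[0,0,0],40],
    [[-0.006,0,0],[0,0,0],40],
    [[-0.006,0,0],[0,0,0],40],
    [[-0.006,0,0],[0,0,0],40],
    [[0,0,0],[0,0,0],40]
  ]
}}

```text
time: 26.32
tcp_pos: [0.5587, 0.0054, 0.0737]
tcp_rot: [3.134, -0.002, 1.923]
force: [-0.5, -0.1, -0.4]
width: 0.405
```

```bash
python3 - <<'E'
from h import *
st()
E
```

```text
26.32 [0.5587 0.0054 0.0737] [ 3.1335e+00 -2.0000e-03  1.9229e+00] [-0.5083 -0.0685 -0.4031] [0.0083 0.0432 0.0513] 0.4051 q6 -0.345
```

Emit:
{"method": "arm_command", "body": {
  "plan": [
    [[-0.005,0,0.002],[0,0,0],40],
    [[-0.005,0,0.001],[0,0,0],40],
    [[-0.005,0,0],[0,0,0],40],
    [[-0.005,0,0],[0,0,0],40],
    [[-0.003,0,0],[0,0,0],40],
    [[-0.002,0,0],[0,0,0],40],
    [[-0.001,0,0],[0,0,0],40],
    [[-0.001,0,0],[0,0,0],40]
  ]
}}

```text
time: 26.98
tcp_pos: [0.5671, -0.0161, 0.0703]
tcp_rot: [3.132, -0.017, 1.927]
force: [-3.8, 9.1, 4.0]
width: 0.401
```

```bash
python3 - <<'E'
from h import *
st()
look('wrist',['tab_top'],'w7.png')
look('side',['knob_top'],'s7.png')
a=cv2.resize(cv2.imread('pics/w7.png')[120:400,80:440],(400,311));b=cv2.resize(cv2.imread('pics/s7.png')[150:330,170:400],(397,311))
cv2.imwrite('pics/c7.png',np.hstack([a,b]))
E
```

```text
26.98 [ 0.5671 -0.0161  0.0703] [ 3.1318 -0.0168  1.9267] [-3.7764  9.0583  4.0235] [ 1.6181  0.7247 -0.0794] 0.4014 q6 -0.395
wrist tab_top 0.63 [0.5396 0.0402 0.0539] [384. 248.]
side knob_top 0.69 [0.5196 0.1802 0.1431] [269. 181.]
side knob_top 0.23 [0.5137 0.0824 0.047 ] [288. 242.]
```

View pics/c7.png

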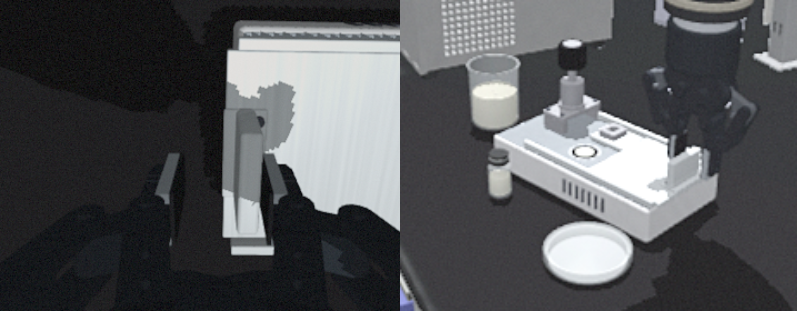

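The shield plate now reaches the unit's end, the cell well is uncovered and the pad meets the stop at about 9 N. The glassware has not moved. I'll back off, rise and check.

Emit:
{"method": "arm_command", "body": {
  "plan": [
    [[0.003,0,0],[0,0,0],40],
    [[0.003,0,0],[0,0,0],40],
    [[0,0,0],[0,0,0],40],
    [[0,0,-0.01],[0,0,0],40],
    [[0,0,-0.02],[0,0,0],40],
    [[0,0,-0.02],[0,0,0],40],
    [[0,0,-0.02],[0,0,0],40],
    [[0,0,-0.02],[0,0,0],40]
  ]
}}

```text
time: 27.85
tcp_pos: [0.5626, -0.0133, 0.1623]
tcp_rot: [3.138, -0.017, 1.926]
force: [0.5, 0.2, 0.7]
width: 0.401
```

Emit:
{"method": "arm_command", "body": {
  "plan": [
    [[0,0,-0.01],[0,0,0],40],
    [[0,0,0],[0,0,0],40],
    [[0,0,0],[0,0,0],40],
    [[0,0,0],[0,0,0],40],
    [[0,0,0],[0,0,0],40],
    [[0,0,0],[0,0,0],40],
    [[0,0,0],[0,0,0],40],
    [[0,0,0],[0,0,0],40]
  ]
}}

```text
time: 28.52
tcp_pos: [0.5639, -0.0146, 0.1768]
tcp_rot: [3.134, -0.014, 1.926]
force: [-0.4, 0.3, 0.4]
width: 0.398
```

```bash
python3 - <<'E'
from h import *
st()
look('side',['knob_top','sample_vial','beaker','dish'],'s8.png')
look('wrist',['tab_top'],'w8.png')
P=ctrl.camera_params('wrist');K=np.array(P["K"]);R=np.array(P["R"]);t=np.array(P["t"])
for d in (.063,.07):
    p=np.array([.5395+d*.3288,.0617-d*.9444,.086]); c=K@(R@p+t); print(d,(c[:2]/c[2]).round(1))
a=cv2.resize(cv2.imread('pics/w8.png')[120:400,80:440],(400,311));b=cv2.resize(cv2.imread('pics/s8.png')[150:330,170:400],(397,311))
cv2.imwrite('pics/c8.png',np.hstack([a,b]))
E
```

```text
28.52 [ 0.5639 -0.0146  0.1768] [ 3.134  -0.0139  1.9258] [-0.3691  0.3108  0.3809] [-0.0229  0.0437  0.0109] 0.3978 q6 -0.39
side knob_top 0.57 [0.5203 0.1834 0.1418] [269. 181.]
side sample_vial 0.63 [0.5441 0.0321 0.0528] [314. 248.]
side sample_vial 0.53 [0.4014 0.1318 0.0335] [227. 250.]
side beaker 0.96 [0.4656 0.2961 0.0619] [226. 201.]
side beaker 0.48 [0.517  0.1823 0.1415] [267. 182.]
side dish 0.78 [ 0.4332 -0.029   0.0158] [278. 295.]
side dish 0.2 [0.5199 0.1831 0.0904] [268. 204.]
wrist tab_top 0.79 [0.5468 0.0384 0.0555] [336. 209.]
0.063 [296.9 220.2]
0.07 [288.4 220. ]
```

View pics/c8.png

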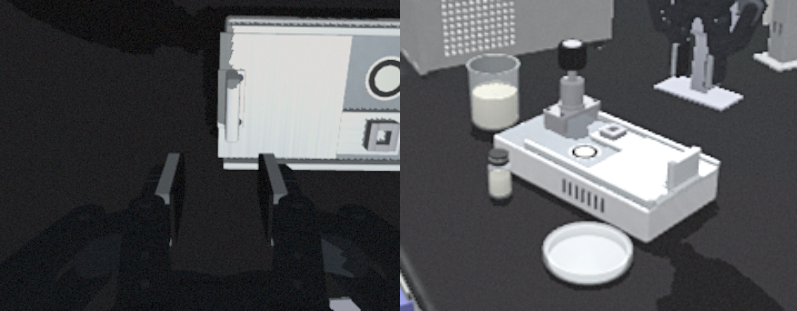

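The tab centre is at ≈(290,214), against a predicted 288 for 70 mm and 297 for 63 mm, so the shield is fully open. The knob still stands up, the glassware is in place and the arm is clear.

```bash
python3 -c "
from h import *
print(ctrl.hand_in())"
```

```text
the job is handed in; nothing more can be done
None
```

The shield is fully open, the screw stands threaded up by itself, and I handed the job in at about 28.5 s; no verdict was reported.

**Screw:** I pulled the knob up about 5 mm until it met the thread. I then turned it anticlockwise under a pull of roughly 8–11 N in all (spring included) until it caught. In the lowering test the thread took the load at about 16.5 mm. After a bit more turning and letting go, the side picture put the knob about 17 mm up (±0.7 mm).

**Shield:** I pushed it by its tab until it met the stop at about 9 N. The last wrist picture had the tab at pixel column 290. I expected 288 for 70 mm open and 297 for 63 mm.

**Surroundings:** In the last pictures the knob was still up and the arm clear with no contact force. Vial, beaker and dish were found within about 4 mm of where they started.

**Checks that disagreed:**
- In the final extra turn the tool rose only about 0.5 mm where the thread pitch gives 1.4 mm. I did not find out why, but the pictures after release showed the knob high enough.
- The network's knob-top heights from the side view read about 10 mm low, and its tab positions were also off. For both I relied on pixel measurements instead.

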